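# Clear an offcut through the sprung flap of the saw's catch box

## Task

Clear the rectangular wooden block off the deck into the catch box: reach down with one finger in front of it and one behind, push open the sprung flap ahead of it with the front finger and, while that finger keeps the flap open, push the block through with the other finger so that it drops into the box. Never lift the block or let it push the flap itself; then come away so that the flap swings shut, leaving the round plug and everything else where it stands.

Things in the scene. Friction and masses are not known exactly. Their poses are not given: they have to be found in the camera images.
- chute: fixed offcut unit; origin on the table under the deck's far edge (flap line), midway between its 2 lanes; x runs from deck into box, y left, z up. Steel deck 75 mm high, x -170 to 0. Lane fences at y -105, 0, 105, 22 mm above deck; their end posts (x -10 to 0) 50 mm above. Open catch box behind both flaps: inside x 0 to 138, y -104 to 104, floor at z 10, walls to z 65, back wall 55
- gate_left (a point): middle of the left lane's far end, at deck height on the deck's edge (+52.5 mm in chute y), just before the left flap. The lane runs straight back from here to chute -x, 99 mm wide between the fences; beyond this edge there is no deck and things drop into the catch box
- gate_right (a point): middle of the right lane's far end, at deck height on the deck's edge (-52.5 mm in chute y), just before the right flap. The lane runs straight back from here to chute -x, 99 mm wide between the fences; beyond this edge there is no deck and things drop into the catch box
- flap_left (a joint): left flap, aluminium plate 95 mm wide, 43 high, 3 thick, upright across the lane end. Vertical hinge at the lane's +y side: 49 mm to +y and 3 mm to +x of gate_left (chute axes). Front face 4 mm past gate_left; spans 2 to 45 mm above deck. Angle 0 shut, to 1.5 rad as the free (-y) end swings to chute +x, over the box. Spring shuts it: 0.16 N m at 0, 0.28 at 1.5 rad (3 to 5 N at mid-width)
- flap_right (a joint): right flap, aluminium plate 95 mm wide, 43 high, 3 thick, upright across the lane end. Vertical hinge at the lane's +y side: 49 mm to +y and 3 mm to +x of gate_right (chute axes). Front face 4 mm past gate_right; spans 2 to 45 mm above deck. Angle 0 shut, to 1.5 rad as the free (-y) end swings to chute +x, over the box. Spring shuts it: 0.16 N m at 0, 0.28 at 1.5 rad (3 to 5 N at mid-width)
- block: the offcut to clear: a loose rectangular block of light wood, 36 mm along its x, 30 mm along its y, 30 mm high, about 23 g; origin at the centre of its underside. It stands on the deck in one of the two lanes, 70 to 105 mm before the flap and within 10 mm of the lane's middle, its x along the lane to within 0.25 rad
- plug: a round plug of the same wood, 46 mm across and 18 mm high, lying flat in the other lane; leave it. Origin at the centre of its underside
- pencil: bystander: flat carpenter's pencil, 115 mm long, 8 mm high, on the unit's left ledge; origin at the underside, near its middle
- glue: bystander: white glue bottle, 60 mm across, 165 mm high, on the table at the left; origin at the centre of its underside
- jar: bystander: glass jar, 72 mm across, 85 mm high, on the table at the left; origin at the centre of its underside
- tape: bystander: tape measure, 75 x 40 x 70 mm high, on the table at the right; origin at the centre of its underside
- hammer: bystander: hammer lying on the table at the right; origin at the underside

How it is judged:
On the way, in this order (a step that is already met when the one before it is completed fails the run):
1. a finger pushes open the flap of the block's lane (over 0.3 rad) while the block still stands on the deck, at least 10 mm before the deck's edge (((y of block in the frame of chute above 0 m and z of block in the frame of chute above 0.07 m and value of joint flap_left above 0.3 rad and contact force between the fingers and flap_left above 0.1 N and x of block in the frame of chute below -0.01 m) or (y of block in the frame of chute below 0 m and z of block in the frame of chute above 0.07 m and value of joint flap_right above 0.3 rad and contact force between the fingers and flap_right above 0.1 N and x of block in the frame of chute below -0.01 m))), for 0.05 s.
2. the block slides to the deck's edge, pushed by a finger, while a finger keeps the flap open (over 0.4 rad) (((y of block in the frame of chute above 0 m and z of block in the frame of chute above 0.07 m and value of joint flap_left above 0.4 rad and contact force between the fingers and flap_left above 0.1 N and contact force between the fingers and block above 0.01 N and x of block in the frame of chute above -0.01 m) or (y of block in the frame of chute below 0 m and z of block in the frame of chute above 0.07 m and value of joint flap_right above 0.4 rad and contact force between the fingers and flap_right above 0.1 N and contact force between the fingers and block above 0.01 N and x of block in the frame of chute above -0.01 m))).
At the end, for the whole second after the job is handed in: the block lies at rest in the catch box (within its walls, underside centre less than 55 mm above the table), both flaps are shut (under 0.06 rad), the round plug is within 12 mm of its start and the other bystanders within 25 to 30 mm (x of block in the frame of chute between 0 and 0.14 m and y of block in the frame of chute between -0.105 and 0.105 m and z of block in the frame of chute below 0.055 m and linear speed of block below 0.02 m/s and value of joint each of flap_left, flap_right below 0.06 rad and distance of plug from where it was at the start of the episode below 0.012 m and distance of each of pencil, glue, jar, tape from where it was at the start of the episode below 0.025 m and distance of hammer from where it was at the start of the episode below 0.03 m); the robot touches nothing.
It fails at once if the block is lifted or carried (more than 20 mm above the deck) (z of block in the frame of chute above 0.095 m).
It fails at once if the block itself pushes on a flap (more than 1.5 N) (contact force between block and flap_left above 1.5 N or contact force between block and flap_right above 1.5 N).
It fails at once if the round plug is moved by more than 12 mm (distance of plug from where it was at the start of the episode above 0.012 m).
It fails at once if another bystander is moved by more than 25 mm (hammer 30 mm) (distance of any of pencil, glue, jar, tape from where it was at the start of the episode above 0.025 m or distance of hammer from where it was at the start of the episode above 0.03 m).
It also fails if it takes over 35 s, if anything falls off the work surface, if the arm or the gripper's body presses on something with over 40 N, if the wrist force passes 120 N, or if a joint passes its speed limit or range.

## Robot

A 6-joint arm with a two-finger parallel gripper is mounted at the origin on the work surface. World frame = base frame: x ahead of the robot, y to its left, z up, the work surface at z = 0. Lengths are in m, angles in rad, forces in N, time in s.
With the tool pointing down it reaches from about 0.2 to 0.875 m from the base axis. Payload 3.4 kg.
Tool frame: the origin (TCP) lies between the finger pads; the fingertips stand 8 mm ahead of it and the grasp point (between the pads) lies 11 mm behind it (arm.tip_extent is the distance from the TCP to the fingertips, in m); z points along the fingers, y is the line along which they close (so a half turn about z gives the same grasp; the last joint's range is limited). The gripper opens to 94 mm and grips with 3 to 60 N. Pads are 16 mm wide; open, the fingers measure 119 mm over their backs; the gripper's body (75 mm by 177 mm) begins 78 mm behind the grasp point.
Start: joints at [-1.394, 0.276, 1.505, -0, 1.361, -0.121], TCP at [0.169, -0.55, 0.213] pointing down, gripper open.
Joint ranges: [-2.89, 2.89], [-0.75, 2.08], [0.22, 2.7], [-1.18, 4.32], [0.11, 2.71], [-2.7, 2.7]. Speed limits (rad/s): [2.57, 2.57, 3.14, 3.14, 3.14, 3.14].

## Interface

Orientations are given as a unit quaternion [w, x, y, z].
In Python, from workcell import arm gives the robot as it stands. The module is installed in compiled form; this text tells all that it offers.
- The arm moves only by the tool move_arm, never from a script. Its argument "steps" is a list that holds one entry, the list of rows, each a list of 4 numbers: the shift along the world's x, y, z in units of 0.15 m (1.0 is 0.15 m), then the turn about the world's z in units of pi rad (1.0 is pi rad). A call has 1 to 8 rows; each row is the pose to reach, as a shift and turn from the pose commanded when the call began, turning the shorter way round; what a row does not reach only later rows make up. A row lasts 1/12 s, in which the tool goes at most 41.7 mm and 7.16 degrees, less where a joint would pass 70% of its speed; a pose out of reach is approached as far as the arm can. A call with a number of a shift or a turn outside -1 to 1 is refused whole. A call with a gripper value outside its range is refused whole. "hand" is the opening in per cent of the stroke, from 0 (shut) to 100 (fully open), set as the call begins (left out, the last holds). The fingers move at their own pace and stop on an object; the grip force is fixed at half the most. Time passes only in rows, so rows that repeat a pose let the fingers close. It gives the time, the measured TCP pose, the force, the opening and the grip force at its end, in the units of the state.
- arm.sense(): the state, without advancing time (a new reading comes with each control period).
- arm.read_camera(name): name is "scene" or "side" or "wrist"; returns a dict with "color" (420x560x3 uint8, blue, green, red), "depth" (420x560 float32, m along the optical axis (not along the pixel's ray), 0 where there is no reading), "vertical_fov" (degrees; the focal length in pixels is half the picture's height over the tangent of half this angle, whatever the lens; pixels are square), "cx", "cy" (the principal point, pixels), "D" ([k1, k2, p1, p2, k3] as OpenCV has them; the pictures are not rectified), "rvec" (rotation vector, rad) and "tvec" (3), from world to camera coordinates, as OpenCV has them; the wrist camera has in their place "hand_eye" (4x4, takes a point from camera to tool coordinates, whose origin is the TCP and whose axes are the flange's). Camera axes: x right, y down, z forward; pixel columns grow to the right and rows downward; lengths in m; the calibration is good to about 2 mm. A picture is of the moment at which its call begins: read the wrist's pose just before it.
- arm.job_done(): hands the job in; it is judged then, once.
The state is a dict: "clock": time; "joint_pos": joint angles; "qvel": joint speeds; "effort": joint torques, N m; "ee_pos": TCP position; "tcp_rot": TCP orientation; "contact_force": force on the tool from outside, world axes, zero at the start; "wrist_torque": the same for the moment, N m; "finger_gap": opening from 0.0 (shut) to 1.0 (fully open); "finger_force": force on a finger pad.
Only numpy, scipy, OpenCV 4.12 (cv2) and the standard library are available. Lean on these libraries where they do the work, as an engineer would, in place of code of your own. Each camera call takes 0.05 s, during which the arm holds its last target. There are 200 camera calls.

## Working session

There is one attempt and no reset: what is moved stays moved. The work goes in short steps, Python scripts to look and compute and a tool call to move; the robot and the scene stay as the last step left them, time stands still between calls to the robot, and variables do not carry over. Pictures are saved under pics/ and viewed, at most 10 in all, crops included, and the job is handed in when it is done.

Besides the shell and the picture viewer there is one more tool, called after "Emit:" as name([rows], argument=value, ...), one row to a line, values as JSON. move_arm: Moves the arm, as the interface text tells. Shifts and turns lie within -1 to 1; 1 stands for 0.15 m of shift or pi rad of turn. Its arguments: {"type":"object","properties":{"steps":{"type":"array","items":{"type":"array","items":{"type":"array","items":{"type":"number"}}}},"hand":{"type":"number"}},"required":["steps"]}

```bash
mkdir -p pics
cat > h.py <<'E'
import numpy as np, cv2
from workcell import arm
from scipy.spatial.transform import Rotation as R
def cam(n):
    s=arm.sense(); c=arm.read_camera(n)
    f=c["color"].shape[0]/2/np.tan(np.radians(c["vertical_fov"])/2)
    K=np.array([[f,0,c["cx"]],[0,f,c["cy"]],[0,0,1]]); D=np.array(c["D"],float)
    if "hand_eye" in c:
        q=s["tcp_rot"]; T=np.eye(4); T[:3,:3]=R.from_quat([q[1],q[2],q[3],q[0]]).as_matrix(); T[:3,3]=s["ee_pos"]
        M=T@np.array(c["hand_eye"]); Rw,o=M[:3,:3],M[:3,3]
    else:
        r=cv2.Rodrigues(np.array(c["rvec"],float))[0]; Rw=r.T; o=-r.T@np.array(c["tvec"],float).ravel()
    return dict(img=c["color"],depth=c["depth"],K=K,D=D,R=Rw,o=o)
def ray(c,px):
    u=cv2.undistortPoints(np.array(px,float).reshape(-1,1,2),c["K"],c["D"]).reshape(-1,2)
    return np.c_[u,np.ones(len(u))]@c["R"].T
def onplane(c,px,z):
    d=ray(c,px); return c["o"]+d*((z-c["o"][2])/d[:,2])[:,None]
def proj(c,P):
    r=c["R"].T; return cv2.projectPoints(np.array(P,float).reshape(-1,3),cv2.Rodrigues(r)[0],-r@c["o"],c["K"],c["D"])[0].reshape(-1,2)
E
python3 - <<'E'
from h import *
import pickle
for n in("scene","side","wrist"):
    c=cam(n); cv2.imwrite(f"pics/{n}.png",c["img"]); pickle.dump(c,open(n+".pkl","wb")); print(n,c["o"].round(3),c["R"][:,2].round(2),c["K"][0,0])
print(arm.sense(),arm.tip_extent)
E
```

```text
scene [ 1.229 -0.573  0.986] [-0.56  0.44 -0.7 ] 452.47434148910827
side [0.383 1.282 1.362] [ 0.06 -0.7  -0.71] 536.2390958773801
wrist [ 0.243 -0.528  0.383] [-0.26 -0.08 -0.96] 337.98830768085975
{'clock': 0.15, 'joint_pos': array([-1.39400023e+00,  2.76457678e-01,  1.50581611e+00, -1.92201432e-05,
        1.36069645e+00, -1.21020104e-01]), 'qvel': array([-0.00300843, -0.00245156, -0.0014246 , -0.0006543 , -0.00060795,
       -0.00261807]), 'effort': array([ 1.89830876e-03, -4.04923618e+01, -2.37430680e+01,  7.03257672e-02,
        3.15262587e-02, -8.35537548e-05]), 'ee_pos': array([ 0.16862936, -0.54929439,  0.21280935]), 'tcp_rot': array([-6.88260909e-04,  9.88933127e-01,  1.48360359e-01, -2.86002161e-05]), 'contact_force': array([-0.28656126,  0.9048355 ,  0.26506912]), 'wrist_torque': array([ 0.01082265, -0.01068297,  0.02974117]), 'finger_force': 0.0, 'finger_gap': 0.9984622901585097} 0.008
```

View pics/scene.png

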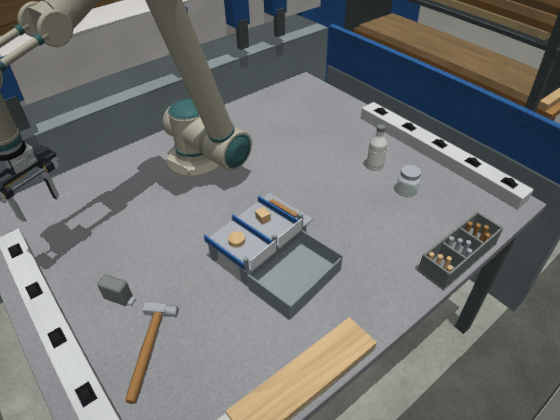

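View pics/side.png

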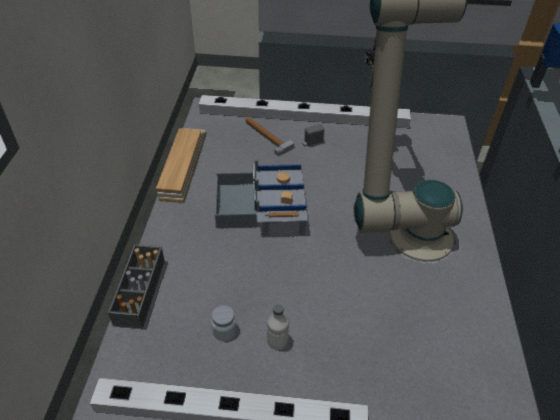

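The block is in the left lane: scene (263,215), side (287,197). The plug is in the right lane: scene (236,239), side (283,178). Next I'll get rough positions, then go closer with the wrist camera.

Run:
```python
from h import *
import pickle
S=pickle.load(open("scene.pkl","rb"));V=pickle.load(open("side.pkl","rb"))
print("block",onplane(S,[263,213],.105),onplane(V,[287,195],.105))
print("plug",onplane(S,[236,239],.093),onplane(V,[283,178],.093))
q=arm.sense()["tcp_rot"];print(R.from_quat([q[1],q[2],q[3],q[0]]).as_matrix().round(3))
c=pickle.load(open("wrist.pkl","rb"));print("fwd/cam offset",c["o"]-arm.sense()["ee_pos"])
a=cv2.resize(S["img"][180:320,190:360],None,fx=4,fy=4,interpolation=2);cv2.imwrite("pics/crop.png",a)
```

```text
block [[ 0.47674347 -0.04939471  0.105     ]] [[ 0.4647772  -0.04429099  0.105     ]]
plug [[ 0.49978323 -0.15925789  0.093     ]] [[ 0.48738145 -0.1428561   0.093     ]]
[[ 0.956  0.293 -0.   ]
 [ 0.293 -0.956  0.001]
 [ 0.    -0.001 -1.   ]]
fwd/cam offset [0.07416337 0.02157245 0.17053519]
```

View pics/crop.png

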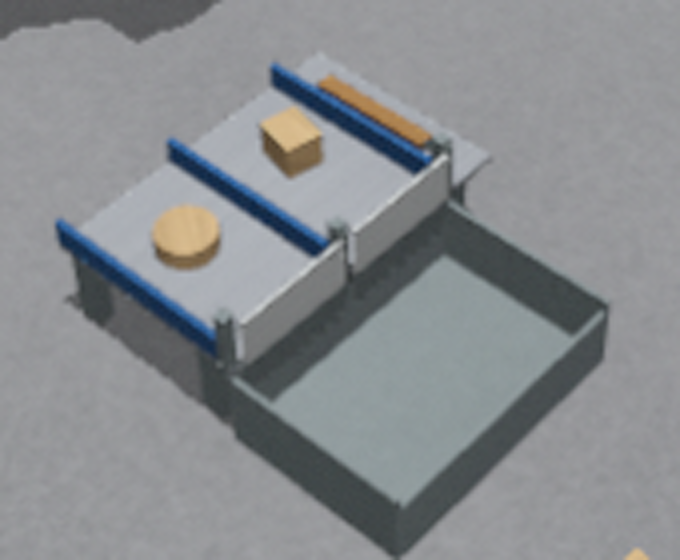

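The crop shows the block at about (292,142) in the left lane and the plug at about (187,237). Both flaps are shut. I'll move above the unit for a wrist view.

Emit:
move_arm([
  [[0.7,0.95,0.8,0.1],[0.7,0.95,0.8,0.1],[0.7,0.95,0.8,0.1],[0.7,0.95,0.8,0.1],[0.7,0.95,0.8,0.1]],
], hand=77)

```text
clock: 0.57
ee_pos: [0.2715, -0.4093, 0.3312]
tcp_rot: [-0.0, 0.954, 0.301, 0.0]
contact_force: [0.9, 0.5, 0.5]
finger_gap: 0.773
finger_force: 0.0
```

Emit:
move_arm([
  [[0.8,1,0,0.1],[0.8,1,0,0.1],[0.8,1,0,0.1],[0.8,1,0,0.1],[0.8,1,0,0.1]],
])

```text
clock: 0.98
ee_pos: [0.3925, -0.2575, 0.3305]
tcp_rot: [-0.0, 0.894, 0.448, 0.001]
contact_force: [0.9, -0.8, -1.0]
finger_gap: 0.772
finger_force: 0.0
```

Emit:
move_arm([
  [[0.8,1,0,0.21],[0.8,1,0,0.21],[0.8,1,0,0.21],[0.8,1,0,0.21],[0.8,1,0,0.21],[0.8,1,0,0.21],[0.8,1,0,0.21]],
])

```text
clock: 1.57
ee_pos: [0.5116, -0.1093, 0.3297]
tcp_rot: [-0.001, 0.7, 0.714, -0.0]
contact_force: [0.3, 0.1, -0.1]
finger_gap: 0.772
finger_force: 0.0
```

Run:
```python
from h import *
import pickle
c=cam("wrist"); cv2.imwrite("pics/w1.png",c["img"]); pickle.dump(c,open("w1.pkl","wb")); s=arm.sense()
print(c["o"],c["R"][:,2]);print({k:s[k] for k in("clock","ee_pos","joint_pos","tcp_rot","finger_gap")})
```

```text
[ 0.51013768 -0.0327309   0.50034963] [ 0.00448992 -0.26690469 -0.96371247]
{'clock': 1.6167, 'ee_pos': array([ 0.51106959, -0.11027229,  0.32989412]), 'joint_pos': array([-3.45358494e-01,  1.52761405e-01,  1.38613394e+00, -3.83958099e-04,
        1.60376555e+00, -3.61043638e-01]), 'tcp_rot': array([-4.04638385e-04,  7.01543880e-01,  7.12626032e-01, -3.97961154e-04]), 'finger_gap': 0.7711177190627571}
```

View pics/w1.png

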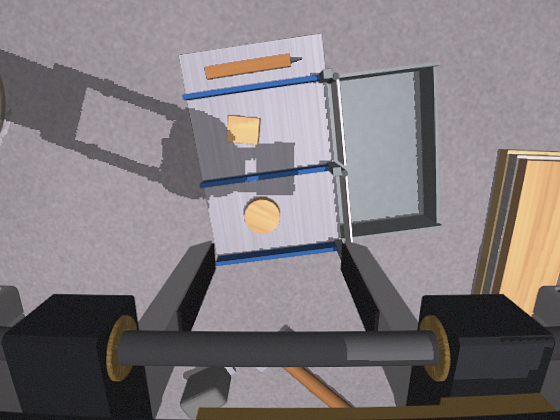

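The wrist view shows the block at about (244,129), partly in shadow, and the plug at (262,215). The blue fences and the flap line, around x=340, are clear. I'll measure from these.

Run:
```python
from h import *
import pickle
c=pickle.load(open("w1.pkl","rb")); im=c["img"]; h=cv2.cvtColor(im,cv2.COLOR_BGR2HSV)
m=cv2.inRange(h,(105,130,40),(125,255,255)); n,l,st,ce=cv2.connectedComponentsWithStats(m)
for i in range(1,n):
    if st[i,4]<60: continue
    p=np.argwhere(l==i)[:,::-1]; P=onplane(c,p,.097)
    v=cv2.fitLine(P[:,:2].astype(np.float32),cv2.DIST_L2,0,.01,.01).ravel()
    print("fence",st[i],"ang",np.arctan2(v[1],v[0]) if v[0]>0 else np.arctan2(-v[1],-v[0]),v[2:],P[:,:2].min(0),P[:,:2].max(0))
m=cv2.inRange(h,(8,60,60),(28,255,255)); m[:, :190]=0; m[240:]=0; m[:,330:]=0
n,l,st,ce=cv2.connectedComponentsWithStats(m)
for i in range(1,n):
    if st[i,4]>60: print("wood",st[i],ce[i],"z.105",onplane(c,ce[i],.105),"z.093",onplane(c,ce[i],.093))
a=cv2.resize(im[100:190,190:360],None,fx=4.6,fy=4.6,interpolation=cv2.INTER_CUBIC);cv2.imwrite("pics/w1c.png",a)
```

```text
fence [183  75 137  25 786] ang 0.15505461 [ 0.479344   -0.00170812] [ 0.40080708 -0.01580241] [0.55561522 0.01276849]
fence [200 165 129  23 765] ang 0.15495738 [ 0.49479097 -0.1031128 ] [ 0.41661287 -0.11864952] [ 0.5713935  -0.08885925]
fence [ 215  242  122   24 1041] ang 0.15593986 [ 0.5108195  -0.20415622] [ 0.43173678 -0.2219738 ] [ 0.58786775 -0.18697637]
wood [ 205   54   86   25 1095] [247.5196347   65.88127854] z.105 [[0.47565516 0.01982776 0.105     ]] z.093 [[0.47460852 0.02142306 0.093     ]]
wood [227 115  33  30 862] [242.90139211 129.3062645 ] z.105 [[ 0.47028678 -0.04867434  0.105     ]] z.093 [[ 0.46907719 -0.04915827  0.093     ]]
wood [ 244  197   36   37 1037] [261.94117647 215.03375121] z.105 [[ 0.49281383 -0.15048547  0.105     ]] z.093 [[ 0.492288   -0.15405966  0.093     ]]
```

View pics/w1c.png

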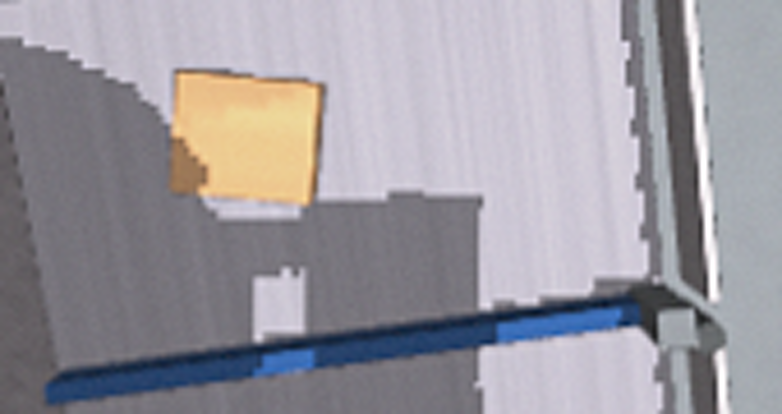

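Emit:
move_arm([
  [[-0.24,0.413,-0.5,0.044],[-0.24,0.413,-0.5,0.044],[-0.24,0.413,-0.5,0.044],[-0.24,0.413,-1,0.044],[-0.24,0.413,-1,0.044],[-0.24,0.413,-1,0.044],[-0.24,0.413,-1,0.044]],
])

```text
clock: 2.2
ee_pos: [0.4736, -0.0494, 0.1798]
tcp_rot: [-0.001, 0.652, 0.758, -0.001]
contact_force: [0.1, 0.7, 0.9]
finger_gap: 0.773
finger_force: 0.0
```

Run:
```python
from h import *
import pickle
c=cam("wrist"); pickle.dump(c,open("w2.pkl","wb")); s=arm.sense()
cv2.imwrite("pics/w2.png",c["img"])
print({k:s[k] for k in("clock","ee_pos","tcp_rot","finger_gap")})
```

```text
{'clock': 2.25, 'ee_pos': array([ 0.47549774, -0.04982234,  0.18148127]), 'tcp_rot': array([5.10188255e-04, 6.51627545e-01, 7.58538885e-01, 2.06841877e-04]), 'finger_gap': 0.7712778427137894}
```

View pics/w2.png

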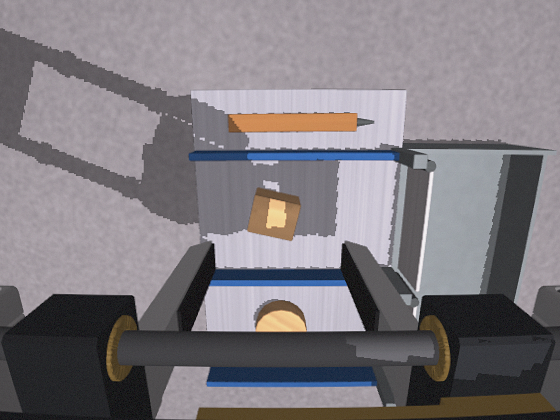

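The gripper is now aligned with the lane. The block's top is at about (275,217), turned slightly clockwise, and the flap top is near x=425. I'll refine in the chute frame.

Run:
```python
from h import *
import pickle
c=pickle.load(open("w2.pkl","rb")); im=c["img"]; h=cv2.cvtColor(im,cv2.COLOR_BGR2HSV)
a=.155; B=np.array([[np.cos(a),np.sin(a)],[-np.sin(a),np.cos(a)]])
t=B@np.array([.4755,-.0498]); f=lambda px,z:(onplane(c,px,z)[:,:2]@B.T-t)*1e3
m=cv2.inRange(h,(5,70,40),(28,255,255)); m[:170]=0;m[260:]=0;m[:,:220]=0;m[:,330:]=0
k,_=cv2.findContours(m,0,1); k=max(k,key=cv2.contourArea); r=cv2.minAreaRect(k); print(r)
# hull corners, tool-relative (mm), top plane
ap=cv2.approxPolyDP(cv2.convexHull(k),4,True).reshape(-1,2); print(ap.tolist(), f(ap,.105).round(1).tolist())
for s in((140,175),(255,300)):
    mb=cv2.inRange(h,(105,130,30),(125,255,255)); q=np.zeros_like(mb); q[s[0]:s[1]]=mb[s[0]:s[1]]
    p=np.argwhere(q)[:,::-1]; x0,y0=p.min(0);x1,y1=p.max(0); print("fence px",x0,x1,y0,y1,f([[x0,y0],[x1,y0],[x0,y1],[x1,y1]],.097).round(1).tolist())
print("flap top",f([[434,168],[415,290]],.120).round(1).tolist())
```

```text
((274.2470397949219, 213.88821411132812), (46.856971740722656, 44.7961311340332), 12.52880859375)
[[257, 188], [298, 197], [290, 240], [247, 229]] [[-17.6, 25.4], [12.9, 18.5], [7.2, -15.7], [-25.9, -6.6]]
fence px 189 398 151 160 [[-68.4, 52.2], [87.9, 51.8], [-68.9, 45.4], [88.5, 45.1]]
fence px 209 346 270 285 [[-59.0, -44.9], [53.7, -45.2], [-59.9, -58.7], [54.4, -58.9]]
flap top [[106.2, 42.6], [102.9, -51.4]]
```

```bash
python3 -c "
import cv2;a=cv2.imread('pics/w2.png');cv2.imwrite('pics/w2c.png',cv2.resize(a[145:305,235:445],None,fx=3.7,fy=3.7,interpolation=2))"
```

```text
(no output)
```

View pics/w2c.png

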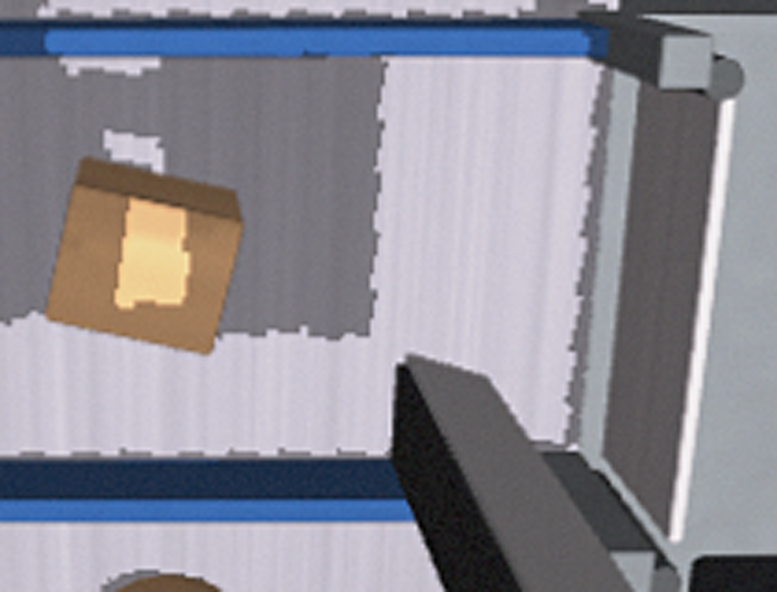

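Relative to the TCP, the block is at (-5,+2) mm, the deck edge is at +98 mm, and the lane middle is at -4 mm laterally. I'll descend with a +2 mm lateral shift.

Emit:
move_arm([
  [[0,0.013,-0.2,0],[0,0.013,-0.4,0],[0,0.013,-0.55,0],[0,0.013,-0.615,0],[0,0.013,-0.615,0],[0,0.013,-0.615,0]],
])

```text
clock: 2.75
ee_pos: [0.4767, -0.0477, 0.0898]
tcp_rot: [0.001, 0.651, 0.759, 0.001]
contact_force: [-0.0, 0.2, 0.5]
finger_gap: 0.771
finger_force: 0.0
```

Emit:
move_arm([
  [[0.05,0.008,0,0],[0.1,0.016,0,0],[0.15,0.023,0,0],[0.2,0.031,0,0],[0.25,0.039,0,0],[0.3,0.047,0,0],[0.35,0.055,0,0],[0.4,0.062,0,0]],
])

```text
clock: 3.42
ee_pos: [0.5337, -0.0374, 0.0879]
tcp_rot: [-0.002, 0.651, 0.759, -0.001]
contact_force: [-7.7, 0.2, 4.3]
finger_gap: 0.77
finger_force: 3.6
```

Run:
```python
from h import *
c=cam("wrist"); s=arm.sense(); cv2.imwrite("pics/w3.png",c["img"])
print({k:s[k] for k in("clock","ee_pos","contact_force","finger_gap")})
```

```text
{'clock': 3.4667, 'ee_pos': array([ 0.53480662, -0.03718255,  0.08781982]), 'contact_force': array([-3.63226649,  0.64687295,  2.71436677]), 'finger_gap': 0.7719773563230283}
```

View pics/w3.png

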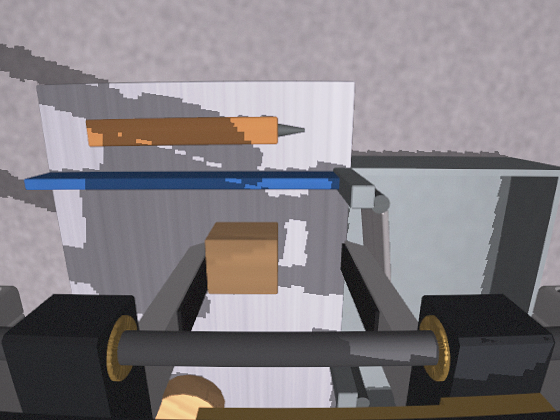

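The block is now flush with the rear finger at (242,262), and the front finger is opening the flap. I'll keep pushing.

Emit:
move_arm([
  [[0.05,0.008,0,0],[0.1,0.016,0,0],[0.15,0.023,0,0],[0.2,0.031,0,0],[0.25,0.039,0,0],[0.3,0.047,0,0],[0.35,0.055,0,0],[0.4,0.062,0,0]],
])

```text
clock: 4.13
ee_pos: [0.5929, -0.029, 0.0871]
tcp_rot: [-0.002, 0.651, 0.759, -0.002]
contact_force: [-4.0, -1.8, 0.8]
finger_gap: 0.773
finger_force: 1.9
```

Emit:
move_arm([
  [[0.03,0.005,0,0],[0.06,0.009,0,0],[0.075,0.012,0,0],[0.075,0.012,0,0],[0.075,0.012,0,0]],
])

```text
clock: 4.55
ee_pos: [0.6067, -0.0269, 0.0879]
tcp_rot: [0.001, 0.651, 0.759, 0.0]
contact_force: [-1.0, -2.0, -2.1]
finger_gap: 0.772
finger_force: 1.5
```

Run:
```python
from h import *
c=cam("wrist"); s=arm.sense(); cv2.imwrite("pics/w4.png",c["img"])
print({k:s[k] for k in("clock","ee_pos","contact_force","finger_gap")})
```

```text
{'clock': 4.6, 'ee_pos': array([ 0.60673772, -0.02689183,  0.08801606]), 'contact_force': array([-1.04568454, -2.69319976, -2.07844093]), 'finger_gap': 0.7700408088296383}
```

View pics/w4.png

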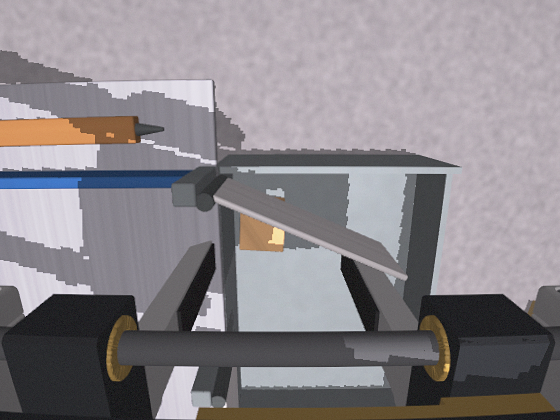

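The block lies in the box at about (262,230), and the flap is still held by the front finger. I'll back out along the lane so the flap shuts, then lift.

Emit:
move_arm([
  [[-0.12,-0.019,0,0],[-0.24,-0.037,0,0],[-0.36,-0.056,0,0],[-0.48,-0.075,0,0],[-0.58,-0.09,0,0],[-0.66,-0.103,0,0],[-0.72,-0.112,0,0],[-0.72,-0.112,0,0]],
])

```text
clock: 5.27
ee_pos: [0.4971, -0.0431, 0.0886]
tcp_rot: [0.0, 0.651, 0.759, 0.0]
contact_force: [-0.8, 0.8, -0.7]
finger_gap: 0.768
finger_force: 0.0
```

Emit:
move_arm([
  [[0,0,0.15,0],[0,0,0.35,0],[0,0,0.6,0],[0,0,0.8,0],[0,0,1,0],[0,0,1,0],[0,0,1,0],[0,0,1,0]],
])

```text
clock: 5.93
ee_pos: [0.4985, -0.0431, 0.2376]
tcp_rot: [-0.0, 0.651, 0.759, 0.0]
contact_force: [-0.7, -0.5, -0.7]
finger_gap: 0.767
finger_force: 0.0
```

Run:
```python
from h import *
c=cam("wrist"); s=arm.sense(); cv2.imwrite("pics/w5.png",c["img"])
print({k:s[k] for k in("clock","ee_pos","contact_force","qvel")})
```

```text
{'clock': 5.9833, 'ee_pos': array([ 0.49794534, -0.04309778,  0.23692731]), 'contact_force': array([ 0.45862455, -0.09339045,  0.72369888]), 'qvel': array([-0.00196663,  0.00863285,  0.0133589 , -0.00099722,  0.00470614,
       -0.0015134 ])}
```

View pics/w5.png

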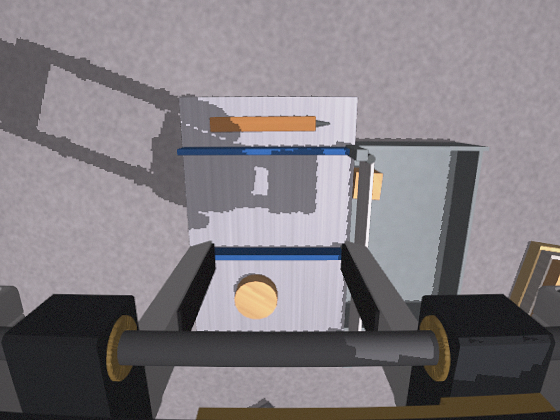

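The flap is shut, the block rests in the box at (370,185), and the plug hasn't moved.

```bash
python3 -c "
from workcell import arm
print(arm.job_done())"
```

```text
the job is handed in; nothing more can be done
None
```

I pushed the block through the held-open left flap into the catch box and handed the job in; the last picture shows the flap shut and the plug and pencil in place, but I did not re-check the other bystanders, and no verdict came back.

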